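Shut the tip box and bring the hand stamp to hover over its label

TASK

Shut the lid of the pipette-tip box fully, then take the inked hand stamp off its pad and carry it over the row of bottles to the box. Stop with the stamp's face hovering about 1 cm above the paper label on the shut lid: centred on the label, long side along the label's long side, level, and never touching the box. Leave the two bottles and the beaker of the row standing where they are, and finish while still holding the stamp there, at rest.

Things in the scene. Friction and masses are not known exactly. Their poses are not given: they have to be found in the camera images.
- tip_box: Pipette-tip box, fixed to the bench (it does not slide): blue base 80 (x) by 118 (y) mm with a clear lid; 72 mm high when shut. Origin: centre of its underside; z up, x from the front (lip) to the hinge side, y along its 118 mm length. The hinge axis runs along y at x = +44, z = 47 mm. Shut, the lid covers x -39 to +42, y -60 to +60, z 47 to 72 mm, with a small lip at the front (x -45 to -39, y -15 to +15, z 50 to 52 mm).
- tip_box_lid (a joint): Hinge of the lid, rad: 0 = shut, grows as it opens (1.57: the lid's top face stands upright on the hinge side, reaching 130 mm above the bench; at most 1.83). Light friction (0.03 N m) keeps the lid where it is left; a light push on its outer (top) face from the hinge side swings it over and shut.
- label (a point): Centre of the upper face of the blank white paper label with a thin printed frame, stuck on the lid's top face and moving with it. The label is 70 mm (along y) by 42 mm (along x). With the lid shut this point lies in the box's frame at x = +1.5, y = +18, z = 72.6 mm and its axes are those of the box.
- stamp: Loose wooden hand stamp, about 0.09 kg, 86 mm tall, standing upright on the ink pad. Origin: centre of its rubber face, on the underside; z up through the handle. Mount 50 mm (along x) by 24 mm (along y), from z = 0 to 18 mm; thin steel neck up to z = 40; flat-sided dark wooden handle 34 mm (x) by 20 mm (y) from z = 40 to 86 mm. Grasp the handle across its 20 mm (y). The two long directions are equivalent.
- stamp_face (a point): Centre of the stamp's rubber face (48 by 22 mm); same place and axes as the stamp's origin.
- ink_pad: Open ink pad, fixed: grey tray 80 (x) by 110 (y) mm, the felt on which the stamp stands is 12 mm above the bench. Origin: centre of the underside.
- bottle_amber: Amber bottle with black cap in the row between box and pad, 58 mm across, 116 mm tall, loose. Origin: centre of its underside. Leave alone.
- bottle_white: White bottle in the row between box and pad, 49 mm across, 110 mm tall, loose. Origin: centre of its underside. Leave alone.
- beaker_pp: Plastic beaker in the row between box and pad, 64 mm across, 78 mm tall, loose. Origin: centre of its underside. Leave alone.
There are look-alikes about, which are no part of the job. There is more than one size of the stamp; the one meant has the size given above.

How it is judged:
By the outcome, as a careful person would: the job done as asked, in the order asked, and still so for the second after the job is handed in, while the arm keeps its last pose, push and grip.
It also fails if it takes over 64 s, if anything falls off the work surface, if the arm or the gripper's body presses on something with over 40 N, if the wrist force passes 120 N, or if a joint passes its speed limit or range.

ROBOT

A 6-joint arm with a two-finger parallel gripper is mounted at the origin on a cart in front of the work surface, level with it; the furniture and walls round the work are solid. World frame = base frame: x ahead of the robot, y to its left, z up, the work surface at z = 0. Lengths are in m, angles in rad, forces in N, time in s.
With the tool pointing down it reaches from about 0.35 to 0.975 m from the base axis. Payload 17.4 kg.
Tool frame: the origin (TCP) lies on the centre line of the jaws, within the pads' length; the fingertips stand 19 mm ahead of it and the grasp point (between the pads) is the TCP; y points along the fingers, z is the direction in which the jaws open and shut, and the axes are right-handed (so a half turn about y gives the same grasp; the last joint's range is limited). The gripper opens to 85 mm and grips with 20 to 120 N. Pads are 22 mm wide; open, the fingers measure 114 mm over their backs; the gripper's body (76 mm by 85 mm) begins 54 mm behind the grasp point. The pads swing forward as they close: fully open they stand 13 mm farther back than shut.
Start: joints at [-1.335, 0.116, 1.442, -0, 1.584, -0.038], TCP at [0.183, -0.65, 0.25] pointing down, gripper open.
Joint ranges: [-2.83, 2.83], [-0.83, 2.19], [0.07, 2.5], [-1.14, 4.28], [0.01, 3], [-2.97, 2.97]. Speed limits (rad/s): [1.89, 1.89, 2.22, 3.14, 3.14, 3.14].

INTERFACE

Orientations are given as a rotation vector (axis times angle).
In Python, from station import robot gives the robot as it stands. The module is installed in compiled form; this text tells all that it offers.
- The arm moves only by the shell command python3 -m crank 'ROWS' [FORCE]. ROWS is JSON, a list of rows, each a list of 7 numbers: the opening, from 0 (shut) to 1 (fully open), then the shift along the tool's x, y, z in cm, then the turn, a rotation vector about the tool's x, y, z in degrees. A call has 1 to 20 rows; each row shifts and turns the commanded pose from where the row before left it, along the tool's axes as they then stand; what a row does not reach is not made up. A row lasts 1/10 s, in which the tool goes at most 50 mm and 8.59 degrees, less where a joint would pass 70% of its speed; a pose out of reach is approached as far as the arm can. A call with a gripper value outside its range is refused whole. The fingers move at their own pace and stop on an object; FORCE is the grip in N (left out, the last holds). Time passes only in rows, so rows that do not move let the fingers close. It gives the time, the measured TCP pose, the force and the opening at its end, in the units of the state.
- robot.read_state(): the state, without advancing time (a new reading comes with each control period).
- robot.grab_frame(name): name is "side" or "top"; returns (picture, depth): 400x640x3 uint8, blue, green, red; 400x640 float32, m along the optical axis (not along the pixel's ray), 0 where there is no reading.
- robot.camera_info(name): a dict with "fx", "fy", "cx", "cy" (pixels), "T" (4x4, takes a point from camera to world coordinates). Camera axes: x right, y down, z forward; pixel columns grow to the right and rows downward; lengths in m; the calibration is good to about 2 mm. A picture is of the moment at which its call begins. camera_info takes no time and is no camera call.
- robot.job_done(): hands the job in, once; it reports no verdict.
Trained networks look in the newest picture that a camera, given by its name, has taken for a name from the list of things; names that differ only in an ending like _2 or _b are one class to them, and where a whole thing is asked for, a point or a joint stands for the part that bears it (a point fixed in the world has none). Each returns a list of dicts, best first, with "confidence" (0 to 1); they miss things now and then, are a little off and sometimes report something else, mostly with a low value. They report only what shows in the picture. A call takes as long as a camera call. They do not tell look-alikes from the thing itself.
- robot.masks_of(camera, thing): "pixels" (400x640 bool, what is visible of it) and "location" ([column, row] in pixels, amid what is visible of it).
- robot.pinpoint(camera, thing): "location" ([column, row] in pixels: a listed point, or the origin of a listed thing).
The state is a dict: "time": time; "joints": joint angles; "joint_velocities": joint speeds; "joint_torque": joint torques, N m; "tool_pos": TCP position; "ee_rot": TCP orientation; "wrist_force": force on the tool from outside, world axes, zero at the start; "moment": the same for the moment, N m; "grip_width": opening from 0.0 (shut) to 1.0 (fully open).
Only numpy, scipy, OpenCV 4.12 (cv2) and the standard library are available. Lean on these libraries where they do the work, as an engineer would, in place of code of your own. Each camera call takes 0.05 s, during which the arm holds its last target. There are 200 camera calls.

## Working session

There is one attempt and no reset: what is moved stays moved. The work goes in short steps, Python scripts to look and compute and a shell command to move; the robot and the scene stay as the last step left them, time stands still between calls to the robot, and variables do not carry over. Pictures are saved under pics/ and viewed, about 8 in all and at most 12, crops included, and the job is handed in when it is done.

```bash
mkdir -p pics; cat > h.py <<'E'
import numpy as np, cv2
from station import robot
from scipy.spatial.transform import Rotation as R
def world(cam,depth,mask=None):
    c=robot.camera_info(cam); T=np.array(c["T"])
    v,u=np.nonzero((depth>0) if mask is None else (mask&(depth>0)))
    z=depth[v,u]; P=np.c_[(u-c["cx"])/c["fx"]*z,(v-c["cy"])/c["fy"]*z,z]
    return P@T[:3,:3].T+T[:3,3],u,v
def proj(cam,P):
    c=robot.camera_info(cam); T=np.linalg.inv(np.array(c["T"]))
    p=np.asarray(P)@T[:3,:3].T+T[:3,3]
    return np.c_[c["fx"]*p[:,0]/p[:,2]+c["cx"],c["fy"]*p[:,1]/p[:,2]+c["cy"]]
def rect(P):
    r=cv2.minAreaRect(P[:,:2].astype(np.float32)*1000); return np.round(cv2.boxPoints(r)).tolist(),[round(x,1) for x in r[0]],[round(x,1) for x in r[1]],round(r[2],1)
E
python3 - <<'E'
from h import *
s=robot.read_state(); print({k:np.round(v,3).tolist() for k,v in s.items()}); print(R.from_rotvec(s["ee_rot"]).as_matrix().round(3))
for cam in("side","top"):
    im,d=robot.grab_frame(cam); cv2.imwrite(f"pics/{cam}0.png",im); np.save(f"{cam}0.npy",d)
    T=np.array(robot.camera_info(cam)["T"]); print(cam,T.round(2).tolist())
    for t in("tip_box","label","stamp","ink_pad","bottle_amber","bottle_white","beaker_pp"):
        for m in robot.masks_of(cam,t)[:4]:
            if m["confidence"]<.2: continue
            P,u,v=world(cam,d,m["pixels"])
            if len(P)<10: continue
            z=P[:,2]; print(t,round(m["confidence"],2),np.round(m["location"]).tolist(),len(P),"lo",np.percentile(P,3,axis=0).round(3),"hi",np.percentile(P,97,axis=0).round(3))
E
```

```text
{'time': 0.0, 'joints': [-1.335, 0.116, 1.442, 0.0, 1.584, -0.038], 'joint_velocities': [-0.001, 0.001, -0.001, 0.0, -0.003, 0.0], 'joint_torque': [-0.001, -73.199, -63.249, -0.0, 0.006, 0.0], 'tool_pos': [0.182, -0.65, 0.25], 'ee_rot': [-0.286, 2.076, -2.074], 'wrist_force': [0.154, 0.684, 0.424], 'moment': [-0.002, -0.032, -0.037], 'grip_width': 1.002}
[[-0.963 -0.     0.27 ]
 [-0.27   0.001 -0.963]
 [-0.    -1.    -0.001]]
side [[-1.0, -0.03, 0.03, 0.49], [-0.04, 0.43, -0.9, 1.22], [0.02, -0.9, -0.43, 0.67], [0.0, 0.0, 0.0, 1.0]]
tip_box 0.7 [321.0, 176.0] 1419 lo [ 0.453 -0.301  0.001] hi [ 0.571 -0.157  0.131]
tip_box 0.53 [314.0, 278.0] 923 lo [ 0.461  0.184 -0.   ] hi [0.55  0.291 0.014]
tip_box 0.4 [313.0, 161.0] 569 lo [ 0.516 -0.297  0.05 ] hi [ 0.572 -0.177  0.132]
label 0.79 [310.0, 159.0] 581 lo [ 0.519 -0.297  0.05 ] hi [ 0.574 -0.177  0.132]
stamp 0.93 [260.0, 244.0] 1030 lo [ 0.624  0.181 -0.   ] hi [0.671 0.234 0.115]
stamp 0.57 [321.0, 262.0] 390 lo [0.489 0.237 0.015] hi [0.51  0.275 0.098]
stamp 0.57 [368.0, 264.0] 282 lo [0.383 0.219 0.001] hi [0.411 0.235 0.062]
[... 630 characters left out ...]
2.0] 408 lo [0.621 0.169 0.001] hi [0.662 0.228 0.119]
stamp 0.63 [226.0, 204.0] 203 lo [0.486 0.222 0.022] hi [0.508 0.263 0.1  ]
stamp 0.43 [238.0, 245.0] 108 lo [0.38  0.211 0.002] hi [0.412 0.23  0.065]
ink_pad 0.94 [241.0, 205.0] 869 lo [0.461 0.175 0.003] hi [0.548 0.28  0.016]
ink_pad 0.71 [226.0, 206.0] 197 lo [0.486 0.222 0.025] hi [0.508 0.264 0.1  ]
bottle_amber 0.89 [322.0, 188.0] 457 lo [ 0.513 -0.037  0.001] hi [0.567 0.016 0.118]
bottle_white 0.71 [317.0, 156.0] 362 lo [ 0.614 -0.031  0.008] hi [0.655 0.012 0.112]
bottle_white 0.61 [227.0, 208.0] 201 lo [0.486 0.222 0.022] hi [0.508 0.26  0.1  ]
beaker_pp 0.96 [321.0, 226.0] 515 lo [ 0.412 -0.035  0.002] hi [0.471 0.023 0.079]
```

```bash
python3 - <<'E'
from h import *
a=cv2.imread("pics/side0.png");b=cv2.imread("pics/top0.png")
v=np.vstack([cv2.resize(a[120:320,200:440],None,fx=2.6,fy=2.6,interpolation=3)]);cv2.imwrite("pics/v1.png",v)
w=cv2.resize(b[110:280,190:450],None,fx=3,fy=3,interpolation=3);cv2.imwrite("pics/v2.png",w)
E
```

```text
(no output)
```

View pics/v1.png

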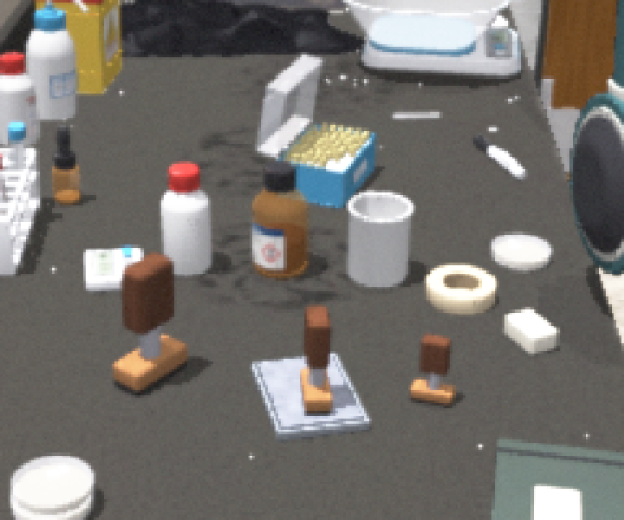

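View pics/v2.png

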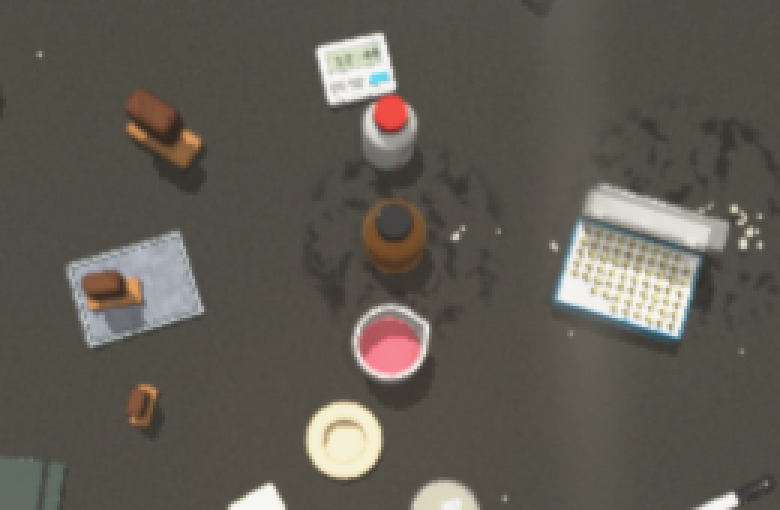

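The stamp on the pad (top 226,204; tops out at ~98 mm = 12+86) is the right one. The big one (242,152; 119 mm tall) and the small one (238,245; 65 mm) are look-alikes. The box lid stands about upright at top (408,183), and the row of bottles is at columns 317–322. Next I'll measure the poses.

```bash
python3 - <<'E'
from h import *
for cam in("side","top"):
    im=cv2.imread(f"pics/{cam}0.png"); d=np.load(f"{cam}0.npy"); hsv=cv2.cvtColor(im,cv2.COLOR_BGR2HSV)
    c=robot.camera_info(cam); print(cam,c["fx"],c["cx"],c["cy"])
    P,u,v=world(cam,d); H=hsv[v,u].astype(int)
    reg=lambda x0,x1,y0,y1:(P[:,0]>x0)&(P[:,0]<x1)&(P[:,1]>y0)&(P[:,1]<y1)
    t=reg(.3,.8,-.3,.3)&(np.abs(P[:,2])<.008); A=np.c_[P[t,:2],np.ones(t.sum())]; print("table",np.linalg.lstsq(A,P[t,2],rcond=None)[0].round(4),P[t,2].std().round(4))
    b=reg(.42,.62,-.34,-.12)
    blue=b&(H[:,0]>92)&(H[:,0]<115)&(H[:,1]>120); print("blue",blue.sum(),rect(P[blue]),np.percentile(P[blue,2],[2,98]).round(3))
    lid=b&(P[:,2]>.06)&(P[:,0]>.5); Q=P[lid]; 
    if 1:
        n0=Q.mean(0); w=np.ones(len(Q),bool)
        for _ in range(6):
            n0=Q[w].mean(0); n=np.linalg.svd(Q[w]-n0)[2][2]; w=np.abs((Q-n0)@n)<.006
        print("lid plane",w.sum(),n0.round(3),n.round(3))
        print("lid horiz rect",rect(Q), Q.max(0).round(3))
    s=reg(.44,.58,.15,.32)
    h=s&(P[:,2]>.065)&(P[:,2]<.11); print("handle",h.sum(),rect(P[h]),np.percentile(P[h,2],[2,98]).round(3))
    top=s&(P[:,2]>.092)&(P[:,2]<.11); print("handle top",top.sum(),rect(P[top]) if top.sum()>3 else 0)
    m=s&(P[:,2]>.018)&(P[:,2]<.04)&(H[:,1]>110)&(H[:,2]>120); print("mount",m.sum(),rect(P[m]))
    pad=s&(P[:,2]<.016)&(H[:,2]>100)&(H[:,1]<90); print("pad",pad.sum(),rect(P[pad]))
    for nme,x in(("amber",.54),("white",.637),("beaker",.443)):
        k=reg(x-.045,x+.045,-.06,.05)&(P[:,2]>.02); print(nme,rect(P[k])[1:])
    for t in("label","stamp","stamp_face","tip_box","tip_box_lid"):
        if cam=="top": print(t,[(round(q["confidence"],2),np.round(q["location"],1).tolist()) for q in robot.pinpoint(cam,t)[:3]])
E
```

```text
side 520.8291815674148 314.6119091894695 196.62731246918653
table [-0.0011  0.0004 -0.    ] 0.0018
blue 322 ([[436.0, -265.0], [490.0, -286.0], [537.0, -167.0], [483.0, -146.0]], [486.6, -216.3], [127.6, 57.9], 68.7) [0.001 0.042]
lid plane 221 [ 0.548 -0.23   0.101] [ 0.917 -0.304  0.259]
lid horiz rect ([[504.0, -296.0], [539.0, -308.0], [583.0, -181.0], [549.0, -169.0]], [543.6, -238.3], [134.7, 36.6], 70.7) [ 0.58  -0.173  0.135]
handle 187 ([[488.0, 267.0], [491.0, 230.0], [510.0, 232.0], [508.0, 268.0]], [499.5, 249.2], [19.7, 36.8], 3.6) [0.066 0.098]
handle top 79 ([[489.0, 266.0], [490.0, 230.0], [510.0, 231.0], [509.0, 267.0]], [499.5, 248.6], [19.6, 35.7], 2.2)
mount 90 ([[485.0, 275.0], [492.0, 228.0], [514.0, 231.0], [507.0, 278.0]], [499.6, 252.8], [21.4, 47.4], 8.5)
pad 1095 ([[440.0, 151.0], [579.0, 150.0], [580.0, 319.0], [440.0, 320.0]], [509.7, 235.2], [169.0, 139.5], 89.8)
amber ([543.0, 2.9], [42.9, 56.6], 86.5)
white ([637.5, -1.0], [44.9, 43.8], 52.4)
beaker ([442.7, -1.5], [69.3, 65.0], 55.6)
top 513.506624982321 320.2816930931101 198.17539452583463
table [ 0.
[... 659 characters left out ...]
2.0], [507.0, 271.0]], [498.8, 245.2], [21.8, 48.6], 6.8)
pad 934 ([[450.0, 274.0], [481.0, 165.0], [563.0, 188.0], [532.0, 297.0]], [506.8, 231.1], [85.3, 113.5], 15.7)
amber ([542.2, -11.3], [59.5, 54.9], 3.1)
white ([650.8, -5.8], [76.8, 48.3], 17.3)
beaker ([441.8, -5.5], [62.5, 62.9], 63.2)
label [(0.66, [401.6, 176.9])]
stamp [(0.68, [246.9, 154.0]), (0.56, [228.3, 205.8]), (0.42, [241.3, 242.1])]
stamp_face [(0.85, [246.2, 155.9]), (0.49, [238.1, 243.7]), (0.46, [229.9, 207.9])]
tip_box [(0.17, [402.3, 176.8])]Traceback (most recent call last):
  File "<stdin>", line 25, in <module>
ValueError: it knows: beaker_pp, bottle_amber, bottle_white, ink_pad, label, stamp, stamp_face, tip_box
```

```bash
cat > fit.py <<'E'
from h import *
from scipy.optimize import minimize
S=4
def cube(x0,x1,y0,y1,z0,z1): return np.array([[x,y,z] for x in(x0,x1) for y in(y0,y1) for z in(z0,z1)])/1000
BASE=cube(-40,40,-59,59,0,47); LID=cube(-39,42,-60,60,47,72)
ST=[cube(-25,25,-12,12,0,18),cube(-4,4,-4,4,18,40),cube(-17,17,-10,10,40,86)]
def place(P,x,y,yaw,z=0): return P@R.from_euler("z",yaw).as_matrix().T+[x,y,z]
def lid(th):
    h=np.array([.044,0,.047]); return (LID-h)@R.from_euler("y",th).as_matrix().T+h
def box(p): return [place(BASE,*p[:3]),place(lid(p[3]),*p[:3])]
def stamp(p): return [place(q,*p[:3],.012) for q in ST]
def sil(cam,parts):
    m=np.zeros((400*S,640*S),np.uint8)
    for q in parts: cv2.fillConvexPoly(m,cv2.convexHull(((proj(cam,q)+.5)*S).round().astype(np.int32)),1)
    return m
def fit(model,masks,p0):
    M={c:cv2.resize(m.astype(np.uint8),None,fx=S,fy=S,interpolation=0) for c,m in masks.items()}
    f=lambda p:sum((sil(c,model(p))!=m).sum()/m.sum() for c,m in M.items())
    p0=np.array(p0); sx=np.vstack([p0]+[p0+np.eye(len(p0))[i]*(.01 if i<2 else .15) for i in range(len(p0))])
    r=minimize(f,p0,method="Nelder-Mead",options=dict(initial_simplex=sx,xatol=1e-4,fatol=1e-4)); return r.x.round(4),round(r.fun,3)
E
python3 - <<'E'
from fit import *
def near(cam,t,loc):
    ms=[m for m in robot.masks_of(cam,t) if np.hypot(*(np.array(m["location"])-loc))<8]; return max(ms,key=lambda m:m["pixels"].sum())["pixels"] if ms else None
B={};Sm={}
for cam,lb,ls in(("side",(321,176),(321,262)),("top",(400,198),(226,204))):
    B[cam]=near(cam,"tip_box",lb); Sm[cam]=near(cam,"stamp",ls)
for mk,mod,p0 in((B,box,[.5,-.225,-.35,1.4]),(Sm,stamp,[.499,.247,1.7])):
    for c in mk: print(c,fit(mod,{c:mk[c]},p0))
    p,e=fit(mod,mk,p0); print("both",p,e)
    for c in mk:
        im=cv2.imread(f"pics/{c}0.png")
        u=(proj(c,place(np.array([[0,0,0.]]),*p[:3]))[0]).astype(int)
        big=cv2.resize(im,None,fx=4,fy=4); cs,_=cv2.findContours(sil(c,mod(p)),0,2); cv2.drawContours(big,cs,-1,(0,255,0),1)
        cs,_=cv2.findContours(cv2.resize(mk[c].astype(np.uint8),None,fx=4,fy=4,interpolation=0),0,2); cv2.drawContours(big,cs,-1,(0,0,255),1)
        y,x=max(u[1]*4-170,0),u[0]*4-200; cv2.imwrite(f"pics/o_{mod.__name__}_{c}.png",big[y:y+290,x:x+400])
r=lambda f:cv2.imread(f"pics/o_{f}.png")
cv2.imwrite("pics/v3.png",np.vstack([np.hstack([r("box_side"),r("box_top")]),np.hstack([r("stamp_side"),r("stamp_top")])]))
E
```

```text
side (array([ 0.4982, -0.225 , -0.285 ,  1.385 ]), np.float64(0.143))
top (array([ 0.4981, -0.2251, -0.326 ,  1.3882]), np.float64(0.05))
both [ 0.4989 -0.2253 -0.3174  1.3814] 0.202
side (array([0.4996, 0.2523, 1.6087]), np.float64(0.177))
top (array([0.4978, 0.2453, 1.6626]), np.float64(0.21))
both [0.4994 0.2458 1.6099] 0.418
```

View pics/v3.png

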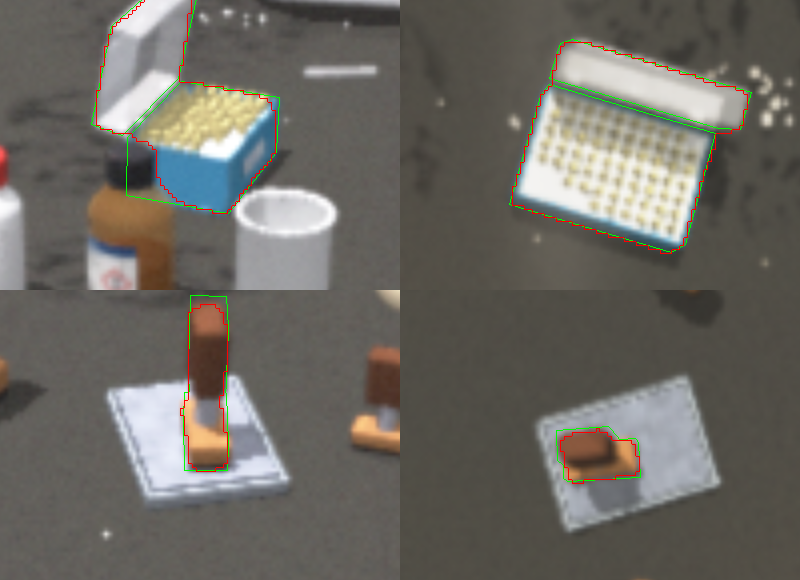

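The outline fits agree with the picture: box at (0.498, −0.225), yaw −18.3°, lid at 79°; stamp at about (0.499, 0.247), long axis about 96°. Next I'll check that the transit is clear of tall things.

```bash
python3 - <<'E'
from h import *
for cam in("side","top"):
    P,u,v=world(cam,np.load(f"{cam}0.npy"))
    print(cam,"max height cm, rows x .1...9, cols y -.8...4")
    for x in np.arange(.1,.9,.1):
        print(round(x,1),[ (lambda q:int(np.percentile(q,99)*100) if len(q)>3 else -1)(P[(P[:,0]>=x)&(P[:,0]<x+.1)&(P[:,1]>=y)&(P[:,1]<y+.1),2]) for y in np.arange(-.8,.4,.1)])
c,s=np.cos(-.32),np.sin(-.32); p=robot.read_state()["tool_pos"]
g=np.array([.498,-.225])+np.array([c,s])*.105+np.array([-s,c])*-.035
d=g-p[:2]; print(g,"tool z",d@[c,s]*100,"tool x",-d@[-s,c]*100)
E
```

```text
side max height cm, rows x .1...9, cols y -.8...4
0.1 [29, 45, 47, 53, -1, -1, -11, 52, 57, 19, -1, -1, -1]
0.2 [34, 51, 52, 52, 1, 1, 0, 56, 57, 20, 0, 1, 1]
0.3 [10, 3, 10, 0, 1, 0, 0, 1, 2, 2, 6, 1, 1]
0.4 [10, 10, 10, 0, 0, 5, 4, 7, 7, 1, 9, 0, 0]
0.5 [3, 3, 0, 0, 9, 13, 13, 11, 11, 1, 9, 0, 0]
0.6 [4, 4, 0, 0, 0, 0, 0, 10, 10, 11, 11, 2, 2]
0.7 [4, 4, 14, 0, 0, 0, 8, 1, 1, 0, 0, 2, 2]
0.8 [3, 9, 18, 16, 16, 7, 11, 11, 11, 0, 58, 0, 0]
top max height cm, rows x .1...9, cols y -.8...4
0.1 [-83, 1, 57, 59, 61, 62, 62, 67, 66, 20, -83, -83, -83]
0.2 [11, 11, 56, 56, 1, 1, 0, 67, 67, 20, 0, 1, 1]
0.3 [11, 4, 11, 0, 1, 0, 0, 1, 2, 2, 6, 1, 1]
0.4 [11, 11, 11, 0, 0, 5, 4, 7, 7, 1, 9, 0, 0]
0.5 [3, 2, 0, 0, 0, 13, 13, 11, 11, 1, 9, 0, 0]
0.6 [4, 4, 0, 0, 0, 0, 0, 11, 8, 11, 11, 2, 2]
0.7 [4, 4, 61, 61, 61, 61, 61, 61, 61, 63, 63, 62, 2]
0.8 [3, 4, 19, 15, 16, 6, 11, 11, 11, 0, 0, 0, 0]
[ 0.58665989 -0.29125273] tool z 27.08285455724035 tool x -46.753187202069185
```

```bash
python3 -m crank '[[0,0,0,0,0,-8,0],[0,0,0,0,0,-8,0],[0,0,0,0,0,-8,0],[0,0,0,0,0,-8,0],[0,0,0,0,0,-8,0],[0,0,0,0,0,-8,0],[0,0,0,0,0,-8,0],[0,-4,0,2.3,0,0,0],[0,-4,0,2.3,0,0,0],[0,-4,0,2.3,0,0,0],[0,-4,0,2.3,0,0,0],[0,-4,0,2.3,0,0,0],[0,-4,0,2.3,0,0,0],[0,-4,0,2.3,0,0,0],[0,-4,0,2.3,0,0,0],[0,-4,0,2.3,0,0,0],[0,-4,0,2.3,0,0,0],[0,-4,0,2.3,0,0,0],[0,-2.7,0,1.5,0,0,0],[0,0,0,0,0,0,0]]' 30
python3 - <<'E'
from h import *
s=robot.read_state(); print(s["time"],s["tool_pos"],s["grip_width"]); print(R.from_rotvec(s["ee_rot"]).as_matrix().round(3))
c,sn=np.cos(-.32),np.sin(-.32); d=s["tool_pos"][:2]-np.array([.498,-.225]); print("box xy",d@[c,sn],d@[-sn,c])
E
```

```text
time: 3.2
tool_pos: [0.5859, -0.288, 0.2499]
ee_rot: [-1.042, 1.439, -1.438]
wrist_force: [0.0, -0.6, -0.9]
grip_width: 0.002
3.2 [ 0.58590595 -0.28797327  0.24993508] 0.001764519354858253
[[-0.311  0.     0.95 ]
 [-0.95   0.001 -0.311]
 [-0.001 -1.    -0.   ]]
box xy 0.10325272815789609 -0.032124187954488126
```

```bash
python3 -m crank '[[0,0,4,0,0,0,0],[0,0,4,0,0,0,0],[0,0,4,0,0,0,0],[0,0,1,0,0,0,0],[0,0,0,0,0,0,0],[0,0,0,-1.5,0,0,0],[0,0,0,-1.5,0,0,0],[0,0,0,-1.5,0,0,0],[0,0,0,-1.5,0,0,0],[0,0,0,-1.5,0,0,0],[0,0,0,0,0,0,0]]'
python3 -m crank '[[0,0,0,-1.5,0,0,0],[0,0,0,-1.5,0,0,0],[0,0,0,-1.5,0,0,0],[0,0,0,0,0,0,0]]'
python3 - <<'E'
from h import *
im,d=robot.grab_frame("side"); cv2.imwrite("pics/v4.png",cv2.resize(im[60:260,220:440],None,fx=3,fy=3))
E
```

```text
time: 4.3
tool_pos: [0.5124, -0.2676, 0.1235]
ee_rot: [-1.039, 1.437, -1.444]
wrist_force: [0.2, 1.3, 0.8]
grip_width: -0.007
time: 4.7
tool_pos: [0.4698, -0.2533, 0.1222]
ee_rot: [-1.04, 1.439, -1.442]
wrist_force: [0.2, -0.0, 0.7]
grip_width: 0.001
```

View pics/v4.png

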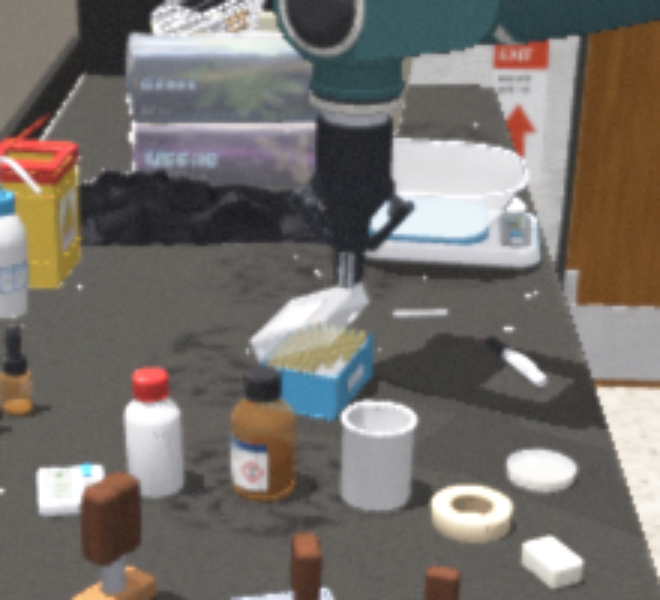

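The lid is following at about 40° open (fingers on its outer face near 345,290 in the crop). Next I'll go forward and down to shut it.

```bash
python3 -m crank '[[0,0,0.5,-1.2,0,0,0],[0,0,0.7,-1.2,0,0,0],[0,0,0.8,0,0,0,0],[0,0,0.7,0,0,0,0],[0,0,0.2,0,0,0,0],[0,0,0,0,0,0,0]]'
python3 -m crank '[[0,0,0.15,0,0,0,0],[0,0,0,0,0,0,0]]'
```

```text
time: 5.35
tool_pos: [0.4444, -0.2449, 0.0895]
ee_rot: [-1.046, 1.449, -1.435]
wrist_force: [-28.2, 5.9, 9.1]
grip_width: -0.004
time: 5.55
tool_pos: [0.444, -0.2448, 0.088]
ee_rot: [-1.047, 1.449, -1.435]
wrist_force: [-32.3, 6.9, 10.8]
grip_width: 0.004
```

I overshot: the fingers slid past the lid's front edge. I'll back off forward, go up, come over the lid and press down.

```bash
python3 -m crank '[[0,0,0,-1,0,0,0],[0,0,0,-0.5,0,0,0],[0,0,-3,0,0,0,0],[0,0,-4,0,0,0,0],[0,0,0,0,0,0,0]]'
python3 - <<'E'
from h import *
im,d=robot.grab_frame("side"); cv2.imwrite("pics/v5.png",cv2.resize(im[100:220,260:400],None,fx=4,fy=4))
P,u,v=world("side",d); k=(P[:,0]>.42)&(P[:,0]<.6)&(P[:,1]>-.3)&(P[:,1]<-.15)&(P[:,2]>.04)&(P[:,2]<.11)
c,s=np.cos(-.32),np.sin(-.32); D=P[k,:2]-[.498,-.225]; bx=D@[c,s]
for a in np.arange(-.05,.07,.01):
    q=P[k,2][(bx>=a)&(bx<a+.01)]; print(round(a,2),len(q),np.percentile(q,[10,50,90]).round(3) if len(q) else "")
E
```

```text
time: 6.05
tool_pos: [0.4346, -0.2418, 0.1651]
ee_rot: [-1.038, 1.434, -1.446]
wrist_force: [0.3, -0.4, 0.7]
grip_width: 0.001
-0.05 24 [0.046 0.056 0.061]
-0.04 174 [0.044 0.065 0.075]
-0.03 81 [0.055 0.073 0.075]
-0.02 85 [0.046 0.073 0.076]
-0.01 79 [0.049 0.072 0.075]
0.0 86 [0.049 0.072 0.074]
0.01 73 [0.05  0.071 0.074]
0.02 77 [0.053 0.071 0.073]
0.03 66 [0.054 0.071 0.072]
0.04 26 [0.053 0.07  0.072]
0.05 0 
0.06 0
```

View pics/v5.png

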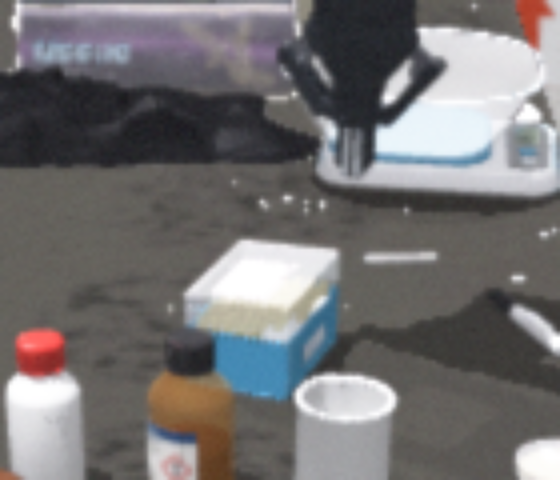

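Lid looks practically shut; the front reads maybe 3 mm high, so I'll press it from above to make sure.

```bash
python3 -m crank '[[0,0,0,3.5,0,0,0],[0,0,3,0,0,0,0],[0,0,3,0,0,0,0],[0,0,1,0,0,0,0],[0,0,0,0,0,0,0]]'
python3 -m crank '[[0,0,0.2,0,0,0,0],[0,0,0,0,0,0,0]]'
python3 -m crank '[[0,0,0.2,0,0,0,0],[0,0,0,0,0,0,0]]'
```

```text
time: 6.6
tool_pos: [0.4658, -0.2517, 0.0905]
ee_rot: [-1.041, 1.442, -1.44]
wrist_force: [-3.1, 1.3, 6.2]
grip_width: -0.0
time: 6.8
tool_pos: [0.466, -0.252, 0.0898]
ee_rot: [-1.041, 1.44, -1.441]
wrist_force: [-13.7, 5.4, 25.3]
grip_width: -0.002
time: 7.0
tool_pos: [0.4661, -0.2522, 0.0893]
ee_rot: [-1.041, 1.44, -1.442]
wrist_force: [-23.0, 8.8, 43.0]
grip_width: -0.002
```

Hard stop at tip height ≈71–72 mm: lid is shut. Now I lift off and go over the stamp, opening and turning on the way.

```bash
python3 -m crank '[[0,0,-2,0,0,0,0],[0.3,0,-4,0,0,0,0],[0.7,0,-5,0,0,0,0],[0.7,0,-5,0,0,0,0],[0.7,-4,0,-1,0,0,0],[0.7,-4,0,-1,0,0,0],[0.7,-4,0,-1,0,0,0],[0.7,-4,0,-1,0,0,0],[0.7,-4,0,-1,0,0,0],[0.7,-4,0,-1,0,0,0],[0.7,-4,0,-1,0,0,0],[0.7,-4,0,-1,0,0,0],[0.7,-4,0,-1,0,0,0],[0.7,-4,0,-1,0,0,0],[0.7,-4,0,-1,0,0,0],[0.7,-4,0,-1,0,0,0],[0.7,0,0,0,0,-8,0],[0.7,0,0,0,0,-8,0],[0.7,0,0,0,0,-8.5,0],[0.7,0,0,0,0,0,0]]'
python3 - <<'E'
from fit import *
s=robot.read_state(); M=R.from_rotvec(s["ee_rot"]).as_matrix(); print(s["tool_pos"],M.round(3).tolist())
out=[]
for cam in("side","top"):
    im,d=robot.grab_frame(cam); np.save(f"{cam}1.npy",d); cv2.imwrite(f"pics/{cam}1.png",im)
    # expected TCP pixel and finger midpoint
    u=proj(cam,[s["tool_pos"]])[0]; print(cam,u.round(1))
    P,_,_=world(cam,d); k=(np.linalg.norm(P[:,:2]-s["tool_pos"][:2],axis=1)<.09)&(P[:,2]>.2)&(P[:,2]<.26)
    L=(P[k]-s["tool_pos"])@M; print("finger cloud in tool frame",len(L),np.percentile(L,[3,97],axis=0).round(4).tolist())
    b=cv2.resize(im,None,fx=4,fy=4); cv2.drawMarker(b,tuple(((u+.5)*4).astype(int).tolist()),(0,255,0)); x,y=(u*4).astype(int); x=max(x-200,0);y=max(y-100,0); out.append(b[y:y+420,x:x+400])
    for m in robot.masks_of(cam,"stamp"): print(m["confidence"],m["location"])
h=min(o.shape[0] for o in out); cv2.imwrite("pics/v6.png",np.hstack([o[:h] for o in out]))
E
```

```text
time: 9.0
tool_pos: [0.5028, 0.2418, 0.2454]
ee_rot: [-1.26, 1.127, -1.127]
wrist_force: [0.4, -0.1, 0.0]
grip_width: 0.695
[0.502803   0.24179692 0.24539823] [[0.111, -0.001, 0.994], [-0.994, -0.0, 0.111], [0.0, -1.0, -0.001]]
side [321.8 176.2]
finger cloud in tool frame 166 [[-0.0136, -0.0144, -0.0415], [0.0001, 0.0119, 0.0431]]
0.61 [345.8, 209.3]
0.58 [368.7, 264.5]
top [214.4 192.4]
finger cloud in tool frame 9 [[0.0079, -0.0097, -0.0439], [0.0126, 0.0105, -0.0321]]
0.64 [243.0, 154.2]
0.36 [398.6, 202.9]
```

View pics/v6.png

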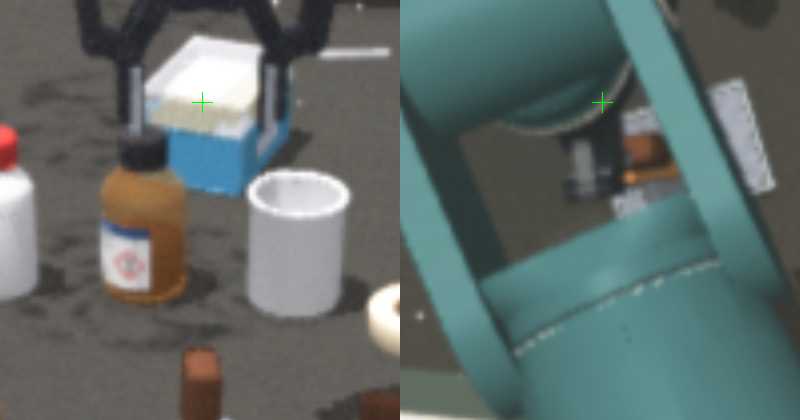

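The side view shows the fingers straddling the TCP mark (322,176), with the handle below at the right x. Corrections: tool x −0.6, z −0.3 cm. Now I descend and grip.

```bash
python3 -m crank '[[0.7,-0.6,0,-0.3,0,0,0],[0.7,0,4,0,0,0,0],[0.7,0,4,0,0,0,0],[0.7,0,4,0,0,0,0],[0.7,0,3,0,0,0,0],[0.7,0,1.7,0,0,0,0],[0.7,0,0,0,0,0,0]]'
python3 -m crank '[[0,0,0,0,0,0,0],[0,0,0,0,0,0,0],[0,0,0,0,0,0,0],[0,0,0,0,0,0,0],[0,0,0,0,0,0,0],[0,0,0,0,0,0,0]]' 45
```

```text
time: 9.9
tool_pos: [0.4983, 0.2471, 0.0769]
ee_rot: [-1.261, 1.131, -1.129]
wrist_force: [0.8, 0.3, 1.0]
grip_width: 0.699
time: 10.5
tool_pos: [0.4999, 0.2476, 0.0805]
ee_rot: [-1.256, 1.128, -1.13]
wrist_force: [-0.9, -1.2, 7.5]
grip_width: 0.228
```

```bash
python3 -m crank '[[0,0,-2,0,0,0,0],[0,0,-4,0,0,0,0],[0,0,-5,0,0,0,0],[0,0,-5,0,0,0,0],[0,0,-2,0,0,0,0],[0,0,0,0,0,0,0]]'
python3 - <<'E'
from h import *
s=robot.read_state(); M=R.from_rotvec(s["ee_rot"]).as_matrix(); print(s["tool_pos"],M.round(3).tolist())
im,d=robot.grab_frame("side"); u=proj("side",[s["tool_pos"]])[0]; print(u)
P,_,_=world("side",d); L=(P-s["tool_pos"])@M; k=(np.abs(L[:,0])<.05)&(np.abs(L[:,2])<.05)&(L[:,1]>-.03)&(L[:,1]<.11); L=L[k]
for a in np.arange(-.03,.11,.01):
    q=L[(L[:,1]>=a)&(L[:,1]<a+.01)]; print(round(a,2),len(q),np.percentile(q[:,[0,2]],[5,50,95],axis=0).round(4).tolist() if len(q)>3 else "")
print("bottom",L[:,1].max())
x,y=(u*4).astype(int); b=cv2.resize(im,None,fx=4,fy=4,interpolation=3); cv2.imwrite("pics/v7.png",b[max(y-150,0):y+350,x-250:x+250])
E
```

```text
time: 11.1
tool_pos: [0.5, 0.2476, 0.2634]
ee_rot: [-1.252, 1.126, -1.131]
wrist_force: [0.2, -0.5, -0.2]
grip_width: 0.227
[0.50000225 0.24760382 0.26335643] [[0.108, 0.006, 0.994], [-0.994, 0.003, 0.108], [-0.002, -1.0, 0.006]]
[323.30587756 169.22952034]
-0.03 109 [[-0.014, -0.0333], [-0.0106, -0.0114], [-0.0008, 0.0362]]
-0.02 142 [[-0.0181, -0.0187], [-0.0083, 0.0018], [0.0075, 0.0215]]
-0.01 104 [[-0.0182, -0.0205], [-0.0116, 0.0011], [-0.0051, 0.0213]]
0.0 106 [[-0.0188, -0.0196], [-0.0121, 0.0019], [-0.0053, 0.0215]]
0.01 79 [[-0.0181, -0.015], [-0.0141, 0.0016], [-0.0047, 0.0172]]
0.02 31 [[-0.0186, -0.0082], [-0.0161, 0.0014], [-0.0075, 0.0099]]
0.03 22 [[-0.0084, -0.0043], [-0.0053, 0.0011], [-0.0014, 0.0058]]
0.04 30 [[-0.0135, -0.0045], [-0.0063, 0.0008], [-0.003, 0.0059]]
0.05 128 [[-0.0264, -0.01], [-0.0162, 0.0031], [0.0175, 0.0124]]
0.06 45 [[-0.0259, -0.0096], [-0.0236, 0.0006], [-0.0199, 0.0109]]
0.07 1 
0.08 0 
0.09 0 
0.1 0 
0.11 0 
bottom 0.07124460076414976
```

View pics/v7.png

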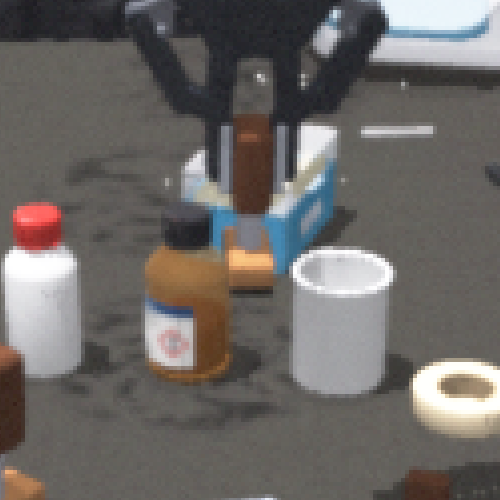

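Stamp is held straight (mount at 250,268 in the crop, upright), its centre within ~2 mm of the TCP and its face ≈69 mm below it. Now I carry it over the row at face height ≈19 cm, turn, and look at the label from close by.

```bash
python3 -m crank '[[0,2,0,-0.2,0,0,0],[0,4,0,-0.4,0,0,0],[0,4,0,-0.4,0,0,0],[0,4,0,-0.4,0,0,0],[0,4,0,-0.4,0,0,0],[0,4,0,-0.4,0,0,0],[0,4,0,-0.4,0,0,0],[0,4,0,-0.4,0,0,0],[0,4,0,-0.4,0,0,0],[0,4,0,-0.4,0,0,0],[0,4,0,-0.3,0,0,0],[0,2,0,-0.2,0,0,0],[0,1.2,0,0,0,0,0],[0,0,0,0,0,8,0],[0,0,0,0,0,8,0],[0,0,0,0,0,8.5,0],[0,0,0,0,0,0,0],[0,0,0,0,0,0,0]]'
python3 - <<'E'
from fit import *
s=robot.read_state(); M=R.from_rotvec(s["ee_rot"]).as_matrix(); print(s["tool_pos"],M.round(3).tolist())
from scipy.optimize import minimize
for cam in("side","top"):
    im,d=robot.grab_frame(cam); cv2.imwrite(f"pics/{cam}2.png",im); np.save(f"{cam}2.npy",d)
    for t in("tip_box","label"):
        for m in robot.masks_of(cam,t)[:2]:
            P,u,v=world(cam,d,m["pixels"]); 
            if len(P)<5: continue
            np.save(f"{cam}2_{t}_{round(m['confidence']*100)}.npy",m["pixels"])
            print(cam,t,round(m["confidence"],2),np.round(m["location"],1),len(P),np.percentile(P,[3,50,97],axis=0).round(3).tolist())
    for q in robot.pinpoint(cam,"label")[:2]: print("pin label",q, "expected",proj(cam,place(np.array([[.0015,.018,.0726]]),.498,-.225,-.32)))
    f=fit if 0 else None
a=cv2.imread("pics/side2.png"); u=proj("side",[s["tool_pos"]])[0].astype(int); b=cv2.imread("pics/top2.png")
lab=place(cube(-19.5,22.5,-17,53,72.6,72.6)[::2],.498,-.225,-.32)
o=[]
for cam,i in(("side",a),("top",b)):
    g=cv2.resize(i,None,fx=4,fy=4,interpolation=3); cv2.polylines(g,[cv2.convexHull(((proj(cam,lab)+.5)*4).astype(np.int32))],True,(0,255,0),1)
    c=(proj(cam,lab).mean(0)*4).astype(int); o.append(g[c[1]-220:c[1]+220,c[0]-200:c[0]+200])
cv2.imwrite("pics/v8.png",np.hstack(o))
E
```

```text
time: 12.95
tool_pos: [0.5052, -0.2063, 0.2582]
ee_rot: [-1.044, 1.438, -1.436]
wrist_force: [0.3, -0.1, -0.3]
grip_width: 0.23
[ 0.5051727  -0.2062502   0.25824046] [[-0.309, -0.001, 0.951], [-0.951, 0.0, -0.309], [-0.0, -1.0, -0.001]]
side tip_box 0.59 [328.8 178.5] 1105 [[0.448, -0.273, 0.004], [0.496, -0.18, 0.059], [0.547, -0.155, 0.073]]
side label 0.72 [324.1 171.5] 695 [[0.45, -0.274, 0.048], [0.5, -0.195, 0.07], [0.55, -0.157, 0.074]]
pin label {'location': [325.5, 169.4], 'confidence': 0.57} expected [[323.69010514 169.37511789]]
top tip_box 0.82 [412.3 210.9] 362 [[0.456, -0.284, 0.066], [0.482, -0.255, 0.071], [0.511, -0.203, 0.077]]
top label 0.89 [413.6 207.7] 390 [[0.453, -0.286, 0.066], [0.483, -0.259, 0.071], [0.513, -0.204, 0.079]]
pin label {'location': [393.0, 197.0], 'confidence': 0.72} expected [[394.91640224 198.33256245]]
```

View pics/v8.png

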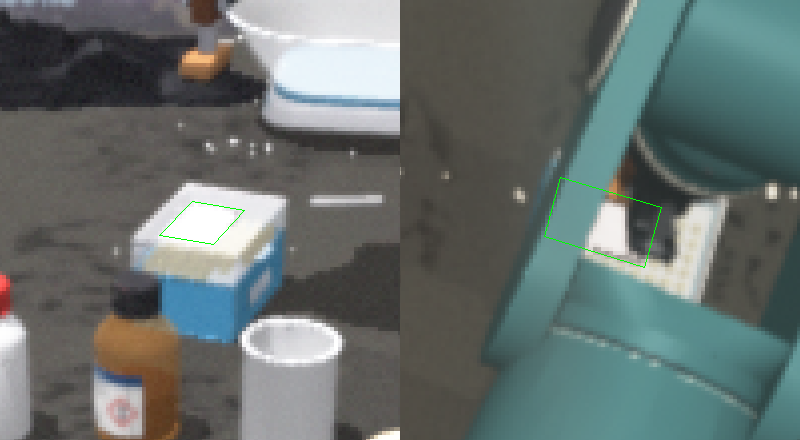

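The projected label outline (crop 160–244, 202–244 in the side view) lies right on the white label; the lid is flat. I'll refine the label pose and the stamp's in-hand offset with the same camera, so biases cancel.

```bash
python3 - <<'E'
from fit import *
im=cv2.imread("pics/side2.png"); g=im.min(2); d=np.load("side2.npy")
q=proj("side",place(cube(-32,36,-30,58,72.6,72.6)[::2],.498,-.225,-.32)); roi=np.zeros((400,640),np.uint8); cv2.fillConvexPoly(roi,cv2.convexHull(q.round().astype(np.int32)),1)
print("levels",np.percentile(g[roi>0],[5,25,50,75,95]))
LB=cube(-21,21,-35,35,0,0)[::2]
for th in(218,228,236):
    m=((g>th)&(roi>0)); 
    if m.sum()<50: continue
    print(th,m.sum(),fit(lambda p:[place(LB,*p,.0726)],{"side":m},[.5051,-.2084,-.32]))
# top view: label corner part visible in picture 0 (lid open) -> not used
s=robot.read_state(); M=R.from_rotvec(s["ee_rot"]).as_matrix(); P,_,_=world("side",d); L=(P-s["tool_pos"])@M
L=L[(np.abs(L[:,0])<.05)&(np.abs(L[:,2])<.05)]
for a in(-.01,0,.01,.02,.05,.055,.06,.065):
    k=L[(L[:,1]>=a)&(L[:,1]<a+.005)]; print(a,len(k),np.percentile(k[:,[0,2]],[5,50,95],axis=0).round(4).tolist() if len(k)>3 else "")
print("bottom",np.sort(L[(L[:,1]<.09)][:,1])[-8:].round(4))
# silhouette fit of held stamp in side view: tool x,z offsets, height
hs=cv2.cvtColor(im,cv2.COLOR_BGR2HSV); u=proj("side",[s["tool_pos"]+np.array([0,0,-.06])])[0].astype(int)
r=np.zeros((400,640),bool); r[u[1]-9:u[1]+14,u[0]-14:u[0]+15]=1
mm=r&(hs[...,0]<20)&(hs[...,1]>110)&(hs[...,2]>110); print("mount px",mm.sum(), "row range",np.where(mm.any(1))[0][[0,-1]],"cols",np.where(mm.any(0))[0][[0,-1]])
def mod(p):
    Q=ST[0]; T=np.c_[Q[:,0]*np.cos(p[2])-Q[:,1]*np.sin(p[2])+p[0], -Q[:,2]+p[3]+.069, Q[:,0]*np.sin(p[2])+Q[:,1]*np.cos(p[2])+p[1]]
    return [T@M.T+s["tool_pos"]]
r_=fit(mod,{"side":mm},[.0015,.0,0.,0.]); print("held offsets tool x,z,yaw,dh",r_)
E
```

```text
levels [222. 233. 242. 255. 255.]
218 291 (array([ 0.5174, -0.2121, -0.4369]), np.float64(0.533))
228 238 (array([ 0.5068, -0.2067, -0.2736]), np.float64(0.452))
236 176 (array([ 0.5057, -0.2046, -0.2524]), np.float64(0.31))
-0.01 33 [[-0.0216, -0.0211], [-0.0125, -0.0071], [-0.0038, 0.0209]]
0 23 [[-0.0217, -0.0206], [-0.0123, 0.0011], [-0.0063, 0.0193]]
0.01 27 [[-0.019, -0.0196], [-0.0125, -0.0031], [-0.0002, 0.0192]]
0.02 14 [[-0.0212, -0.0096], [-0.0147, -0.0038], [-0.0043, 0.0065]]
0.05 38 [[-0.0274, -0.0116], [-0.0121, -0.0046], [0.0156, 0.0095]]
0.055 21 [[-0.0284, -0.0121], [-0.0232, -0.004], [0.0062, 0.0112]]
0.06 22 [[-0.0297, -0.0119], [-0.0232, -0.0095], [0.0082, 0.0127]]
0.065 15 [[-0.0257, -0.01], [-0.0222, -0.0029], [0.0131, 0.0085]]
bottom [0.0685 0.0687 0.069  0.0691 0.0692 0.0697 0.0711 0.0716]
mount px 56 row range [126 133] cols [319 330]
held offsets tool x,z,yaw,dh (array([0.0005, 0.002 , 0.1458, 0.0002]), np.float64(1.127))
```

```bash
python3 - <<'E'
from fit import *
im=cv2.imread("pics/side2.png"); g=im.min(2)
q=proj("side",place(cube(-32,36,-30,58,72.6,72.6)[::2],.498,-.225,-.32)); roi=np.zeros((400,640),np.uint8); cv2.fillConvexPoly(roi,cv2.convexHull(q.round().astype(np.int32)),1)
LB=cube(-21,21,-35,35,0,0)[::2]
for th in(243,247,250,253):
    m=((g>th)&(roi>0)).astype(np.uint8); n,l,st,_=cv2.connectedComponentsWithStats(m); m=l==1+st[1:,4].argmax()
    print(th,m.sum(),fit(lambda p:[place(LB,*p,.0726)],{"side":m},[.5051,-.2084,-.32]))
E
```

```text
243 137 (array([ 0.5069, -0.2034, -0.3023]), np.float64(0.132))
247 124 (array([ 0.5067, -0.203 , -0.3173]), np.float64(0.182))
250 115 (array([ 0.5058, -0.2057, -0.3329]), np.float64(0.196))
253 98 (array([ 0.506 , -0.2055, -0.2734]), np.float64(0.366))
```

```bash
python3 -m crank '[[0,0,3,0,0,0,0],[0,0,3,0,0,0,0],[0,0,2,0,0,0,0],[0,0,1,0,0,0,0],[0,0,0.6,0,0,0,0],[0,0,0,0,0,0,0],[0,0,0,0,0,0,0]]'
python3 - <<'E'
from fit import *
s=robot.read_state(); M=R.from_rotvec(s["ee_rot"]).as_matrix(); print(s["tool_pos"],M.round(3).tolist())
im,d=robot.grab_frame("side"); np.save("side3.npy",d); cv2.imwrite("pics/side3.png",im)
P,u,v=world("side",d); k=(np.abs(P[:,0]-.506)<.05)&(np.abs(P[:,1]+.207)<.06)
Q=P[k]; hs=cv2.cvtColor(im,cv2.COLOR_BGR2HSV)[v[k],u[k]].astype(int)
w=(hs[:,0]<22)&(hs[:,1]>100)&(Q[:,2]>.07)&(Q[:,2]<.125); print("mount",w.sum(),np.percentile(Q[w],[3,97],axis=0).round(4).tolist())
lidz=Q[(Q[:,2]>.06)&(Q[:,2]<.078)&(hs[:,1]<60)]; print("lid z",np.percentile(lidz[:,2],[10,50,90]).round(4))
u=proj("side",[s["tool_pos"]])[0].astype(int)
cv2.imwrite("pics/v9.png",cv2.resize(im[u[1]-30:u[1]+60,u[0]-50:u[0]+50],None,fx=6,fy=6,interpolation=3))
E
```

```text
time: 14.05
tool_pos: [0.5055, -0.2069, 0.1639]
ee_rot: [-1.04, 1.439, -1.441]
wrist_force: [-0.3, 0.2, -0.3]
grip_width: 0.228
[ 0.50554893 -0.20687802  0.16390246] [[-0.314, 0.001, 0.949], [-0.949, -0.001, -0.314], [0.0, -1.0, 0.001]]
mount 68 [[0.4905, -0.2183, 0.1], [0.5219, -0.1772, 0.1137]]
lid z [0.0638 0.0705 0.0724]
```

View pics/v9.png

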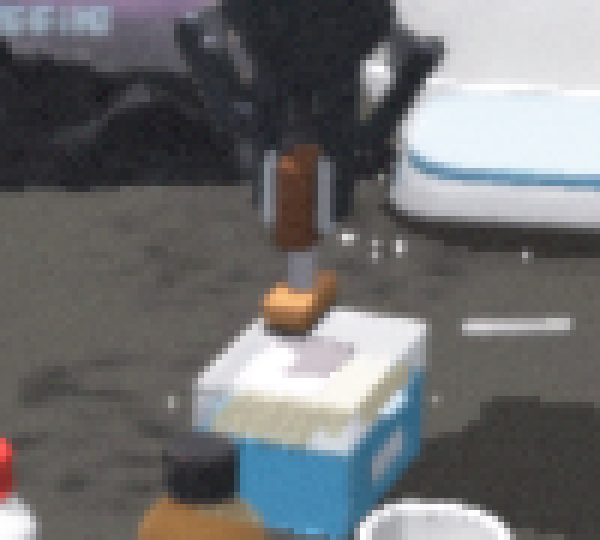

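The stamp is upright over the label (mount at 300,305 in the crop, its shadow on the label), aligned with the box. Down 1.2 cm more, slowly.

```bash
python3 -m crank '[[0,0,0.5,0,0,0,0],[0,0,0.4,0,0,0,0],[0,0,0.3,0,0,0,0],[0,0,0,0,0,0,0],[0,0,0,0,0,0,0],[0,0,0,0,0,0,0]]'
python3 - <<'E'
from fit import *
s=robot.read_state(); M=R.from_rotvec(s["ee_rot"]).as_matrix(); print(s["tool_pos"],M.round(3).tolist(),s["wrist_force"].round(1) if hasattr(s["wrist_force"],"round") else s["wrist_force"])
im,d=robot.grab_frame("side"); P,u,v=world("side",d)
k=(np.abs(P[:,0]-.506)<.05)&(np.abs(P[:,1]+.207)<.06); Q=P[k]; hs=cv2.cvtColor(im,cv2.COLOR_BGR2HSV)[v[k],u[k]].astype(int)
w=(hs[:,0]<22)&(hs[:,1]>100)&(Q[:,2]>.07)&(Q[:,2]<.115); print("mount",w.sum(),np.percentile(Q[w],[3,97],axis=0).round(4).tolist())
for n in("amber",.54),("white",.637),("beaker",.443):
    k=(np.abs(P[:,0]-n[1])<.045)&(P[:,1]>-.06)&(P[:,1]<.05)&(P[:,2]>.02); print(n[0],rect(P[k])[1:])
# overlay predicted label and stamp-face outlines
b=cv2.resize(im,None,fx=6,fy=6,interpolation=3)
lab=place(cube(-21,21,-35,35,0,0)[::2],.5055,-.2072,-.315,.0726); f=s["tool_pos"]+(np.array([[x*.025+.0015,.069-h,z*.012] for x in(-1,1) for z in(-1,1) for h in(0,.018)]))@M.T
for q,c in((lab,(0,255,0)),(f,(255,0,255))): cv2.polylines(b,[cv2.convexHull(((proj("side",q)+.5)*6).astype(np.int32))],True,c,1)
t=(proj("side",lab).mean(0)*6).astype(int); cv2.imwrite("pics/v10.png",b[t[1]-250:t[1]+200,t[0]-300:t[0]+300])
E
```

```text
time: 14.7
tool_pos: [0.5052, -0.2068, 0.1509]
ee_rot: [-1.041, 1.44, -1.441]
wrist_force: [0.0, 0.5, -1.4]
grip_width: 0.23
[ 0.50522985 -0.20676489  0.15093942] [[-0.314, 0.0, 0.949], [-0.949, -0.0, -0.314], [0.0, -1.0, 0.0]] [ 0.   0.5 -1.4]
mount 59 [[0.4921, -0.219, 0.0871], [0.5187, -0.1768, 0.1014]]
amber ([543.7, 1.3], [45.8, 55.0], 70.6)
white ([641.8, 1.4], [40.2, 50.1], 75.8)
beaker ([442.5, -2.2], [71.0, 62.8], 71.7)
```

View pics/v10.png

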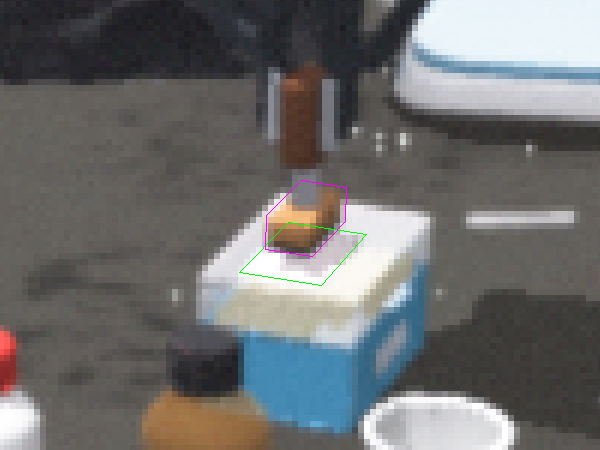

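```bash
python3 - <<'E'
from h import *
im,d=robot.grab_frame("side"); a=cv2.imread("pics/side0.png")
for n,x0,x1,y0,y1 in(("white",258,288,180,226),("amber",295,325,185,228),("beaker",330,364,192,232)):
    s,_=cv2.phaseCorrelate(a[y0:y1,x0:x1].mean(2),im[y0:y1,x0:x1].mean(2)); print(n,np.round(s,2))
s=robot.read_state(); print(s["time"],np.abs(s["joint_velocities"]).max(),s["tool_pos"])
robot.job_done()
E
```

```text
white [-0.46 -0.01]
amber [0.06 0.4 ]
beaker [-0.09  0.26]
14.8 0.0026933054751226843 [ 0.50523138 -0.20674672  0.15098206]
the job is handed in; nothing more can be done
```

The lid is shut and the 86 mm stamp is hovering above the label, held still. The job was handed in at 14.8 s.

**What I did**
- **Lid:** I swung it over from the hinge side, then pressed it down to a hard stop at about 71–72 mm. The picture shows it flat.
- **Stamp:** I took the 86 mm stamp by its handle (closed to 19.5 mm) and carried it over the row with its face about 19 cm up. I then turned it to line up with the label.

**Last checks**
- **Gap:** I put the face at about 82–83 mm, about 1 cm above the label. It is derived from the tool height and agrees with the depth reading of the mount.
- **Position:** It is centred on the label within about 1–3 mm. The two cameras and the fits differed by a few mm in y.
- **Alignment:** The tool is level within 0.1° and lined up with the label within about 1°. The stamp's own tilt in the grip looked below 1–2° in an earlier reading. The wrist force showed no contact.
- **Row:** Image shifts against the first picture are under half a pixel for the white bottle, amber bottle and beaker, so they did not visibly move. A cruder depth-outline check had the white bottle about 4 mm off, which I put down to noise.

**What went wrong**
- On the first closing sweep the fingers overshot past the lid's front edge. The wrist force reached about 35 N, and I backed off.
- The confirming press on the lid peaked at about 50 N in total (43 N downward) at the fingertips. That is above 40 N, though that limit is stated for the arm and the gripper's body.

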